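# Close the finds tub on the conservation bench

## Task

Take the grey lid out of the clear pigeonhole, where only its tab can be reached, set it down flat on the cork mat and let go of it. Then pick it up again (the round knob is there for that), put it on the wide tub and press it firmly down with the fingers past the catches, without hammering or dropping it, until it sits level and fully home on the rim. Do not knock over the tub or the pot, jar and bottle standing around.

Things in the scene. Friction and masses are not known exactly. Their poses are not given: they have to be found in the camera images.
- lid: Round grey lid, 110 g; starts in the pigeonhole, tab out of its open front. Origin: centre of the plug's underside, z up. Plug z 0-16 mm (diameter 88 at the bottom, 97 from z 10 up), plate z 16-24 (diameter 120), knob z 24-46 (cylinder, diameter 32, on the axis). Flat tab 28 wide (y), z 16-26, sticks out along -x to 105 mm from the axis.
- lid_tab (a point): Point on the lid's tab where to grip it, 85 mm from the lid's axis, at mid thickness; free space below the tab.
- lid_knob (a point): Centre of the top face of the lid's knob, 46 mm above the lid's origin.
- rack: Fixed low clear-plastic pigeonhole, open to its own -x side. Origin on the table, under the lid. Base board 12 mm thick, x -50 to 75 mm; roof x -35 to 79, z 66 to 72 mm, covers the knob; side walls at y +-74, back wall at x 77 mm. The lid must be drawn about 110 mm along the pigeonhole's -x before it is lifted.
- mat: Fixed square cork mat 160 x 160 mm, 3 mm thick, origin at the centre of its underside.
- tub: Loose round white tub, the wide one, 500 g: outer diameter 110 mm at the rim, 80 high, wall 4, mouth 102 mm. Origin: centre of its underside. Four small sprung steel balls just inside the mouth hold the lid about 6 mm too high until it is pushed past them with some 6 to 18 N.
- tub_rim (a point): Centre of the tub's mouth at the height of the rim (80 mm above the tub's origin). When the lid is home its origin is 16 mm below this point and the underside of its plate rests on the rim.
- pot: Loose small white pot (bystander), diameter 80 mm, 55 mm high, open; origin at its underside.
- jar: Loose glass jar with a metal cap (bystander), diameter 68 mm, 85 mm high; origin at its underside.
- bottle: Loose white bottle (bystander), diameter 60 mm, 150 mm high; origin at its underside.
Not all that is in view belongs to the job. What is shaped like the lid but blue or yellow is not meant.

How it is judged:
On the way, in this order (a step that is already met when the one before it is completed fails the run):
1. the lid lies flat on the cork mat, let go (horizontal distance between lid and mat below 0.06 m and height (world z) of lid below 0.007 m and angle between lid's own z axis and vertical below 0.08 rad and contact force between the fingers and lid below 0.1 N), for 0.2 s.
2. the lid is pressed home in the tub's mouth with the fingers on it (contact force between the fingers and lid above 2 N and z of lid in the frame of tub_rim between -0.018 and -0.0138 m and horizontal distance between lid and tub_rim below 0.006 m), for 0.1 s.
At the end, for the whole second after the job is handed in: The lid is home on the wide tub: plug in the mouth (axes within 6 mm), plate down on the rim all round (within about 2 mm of height and 2 degrees of level); the tub stands upright on the bench or mat, and everything is at rest and let go (horizontal distance between lid and tub_rim below 0.006 m and z of lid in the frame of tub_rim between -0.018 and -0.0138 m and angle between the z axis of lid and the z axis of tub, either way round below 0.035 rad and angle between tub's own z axis and vertical below 0.05 rad and height (world z) of tub between -0.005 and 0.008 m and linear speed of each of lid, tub below 0.02 m/s); the robot touches nothing.
It fails at once if the lid dropped into the tub's mouth (faster than 0.6 m/s) (horizontal distance between lid and tub_rim below 0.03 m and z of lid in the frame of tub_rim between -0.03 and 0.005 m and linear speed of lid above 0.6 m/s).
It fails at once if the lid hammered onto the tub (over 100 N, the squeeze of the catches included) (contact force between lid and tub above 100 N).
It fails at once if the tub knocked over (angle between tub's own z axis and vertical above 0.5 rad).
It fails at once if the pot, jar or bottle knocked over (angle between any of pot, jar, bottle's own z axis and vertical above 0.5 rad).
It also fails if it takes over 61 s, if anything falls off the work surface, if the arm or the gripper's body presses on something with over 40 N, if the wrist force passes 120 N, or if a joint passes its speed limit or range.

## Robot

A 6-joint arm with a two-finger parallel gripper is mounted at the origin on the work surface. World frame = base frame: x ahead of the robot, y to its left, z up, the work surface at z = 0. Lengths are in m, angles in rad, forces in N, time in s.
With the tool pointing down it reaches from about 0.3 to 0.775 m from the base axis. Payload 14.6 kg.
Tool frame: the origin (TCP) lies midway between the tips of the shut fingers; the grasp point (between the pads) lies 19 mm behind it; z points along the fingers, y is the line along which they close (so a half turn about z gives the same grasp; the last joint's range is limited). The gripper opens to 85 mm and grips with 20 to 120 N. Pads are 22 mm wide; open, the fingers measure 114 mm over their backs; the gripper's body (76 mm by 85 mm) begins 54 mm behind the grasp point. The pads swing forward as they close: fully open they stand 13 mm farther back than shut.
Start: joints at [1.12, 0.3, 1.521, -0, 1.321, -0.067], TCP at [0.206, 0.51, 0.231] pointing down, gripper open.
Joint ranges: [-3.03, 3.03], [-0.79, 2.21], [0.23, 2.52], [-1.04, 4.18], [0, 3.07], [-2.55, 2.55]. Speed limits (rad/s): [2.22, 2.22, 2.57, 3.14, 3.14, 3.14].

## Interface

Orientations are given as a unit quaternion [x, y, z, w].
In Python, from workcell import arm gives the robot as it stands.
- The arm moves only by the shell command python3 -m crank 'ROWS' [OPENING]. ROWS is JSON, a list of rows, each a list of 4 numbers: the shift along the tool's x, y, z normalised to -1 to 1, where 1 is 0.03 m, then the turn about the tool's z normalised to -1 to 1, where 1 is 5 degrees. In form: [[tx, ty, tz, turn], ...]. A call has 1 to 5 rows; each row shifts and turns the commanded pose from where the row before left it, along the tool's axes as they then stand; what a row does not reach is not made up. A row lasts 1/12 s, in which the tool goes at most 41.7 mm and 7.16 degrees, less where a joint would pass 70% of its speed; a pose out of reach is approached as far as the arm can. A call with a number of a shift or a turn outside -1 to 1 is refused whole. A call with a gripper value outside its range is refused whole. OPENING is the opening, from -1 (shut) to 1 (fully open), set as the call begins (- or left out, the last holds). The fingers move at their own pace and stop on an object; the grip force is fixed at half the most. Time passes only in rows, so rows that do not move let the fingers close. It gives the time, the measured TCP pose, the force, the opening and the grip force at its end, in the units of the state.
- arm.observe(): the state, without advancing time (a new reading comes with each control period).
- arm.camera(name): name is "scene" or "side" or "wrist"; returns the picture (480x640x3 uint8, blue, green, red); there is no depth.
- arm.calibration(name): a dict with "intrinsics" (3x3 intrinsics, pixels), "rvec" (rotation vector, rad) and "tvec" (3), from world to camera coordinates, as OpenCV has them; the wrist camera has in their place "T_tool_cam" (4x4, takes a point from camera to tool coordinates, whose origin is the TCP and whose axes are the flange's). Camera axes: x right, y down, z forward; pixel columns grow to the right and rows downward; lengths in m; the calibration is good to about 2 mm. The wrist camera is an equidistant fisheye: a pixel r from the principal point sees the ray r / f radians off the axis. A picture is of the moment at which its call begins: read the wrist's pose just before it. calibration takes no time and is no camera call.
- arm.finish_job(): hands the job in; it is judged then, once.
The state is a dict: "t": time; "q": joint angles; "qvel": joint speeds; "tau": joint torques, N m; "eef_pos": TCP position; "tool_rot": TCP orientation; "force": force on the tool from outside, world axes, zero at the start; "ft_torque": the same for the moment, N m; "finger_gap": finger opening in m; "grasp_force": force on a finger pad.
Only numpy, scipy, OpenCV 4.12 (cv2) and the standard library are available. Lean on these libraries where they do the work, as an engineer would, in place of code of your own. Each camera call takes 0.05 s, during which the arm holds its last target. There are 200 camera calls.

## Working session

There is one attempt and no reset: what is moved stays moved. The work goes in short steps, Python scripts to look and compute and a shell command to move; the robot and the scene stay as the last step left them, time stands still between calls to the robot, and variables do not carry over. Pictures are saved under pics/ and viewed, at most 10 in all, crops included, and the job is handed in when it is done.

```bash
ls; mkdir -p pics
python3 - <<'E'
from workcell import arm
import cv2,numpy as np
s=arm.observe(); print({k:np.round(v,3).tolist() for k,v in s.items()})
for n in("scene","side","wrist"):
    cv2.imwrite(f"pics/{n}0.png",arm.camera(n)); c=arm.calibration(n); print(n,{k:np.round(v,4).tolist() for k,v in c.items()})
E
```

```text
pics
{'t': 0.0, 'q': [1.12, 0.3, 1.522, 0.0, 1.321, -0.067], 'qvel': [0.002, -0.001, -0.001, 0.0, -0.002, -0.002], 'tau': [0.001, -54.351, -36.179, -0.0, 0.004, -0.0], 'eef_pos': [0.206, 0.51, 0.231], 'tool_rot': [0.191, 0.982, -0.001, -0.0], 'force': [0.118, -0.263, -0.533], 'ft_torque': [-0.028, 0.004, 0.001], 'grasp_force': 0.0, 'finger_gap': 0.086}
scene {'intrinsics': [[476.7758, 0.0, 328.2099], [0.0, 476.7758, 246.6177], [0.0, 0.0, 1.0]], 'rvec': [0.8472, 2.3544, -1.2478], 'tvec': [0.4592, -0.0643, 1.5393]}
side {'intrinsics': [[545.2831, 0.0, 318.5027], [0.0, 545.2831, 232.6822], [0.0, 0.0, 1.0]], 'rvec': [2.2536, -0.3155, 0.1233], 'tvec': [-0.5265, 0.075, 1.4395]}
wrist {'intrinsics': [[371.6483, 0.0, 323.0966], [0.0, 371.6483, 239.2743], [0.0, 0.0, 1.0]], 'T_tool_cam': [[0.0001, -0.9479, -0.3187, 0.0825], [1.0, 0.0001, 0.0001, 0.001], [-0.0001, -0.3187, 0.9479, -0.143], [0.0, 0.0, 0.0, 1.0]]}
```

View pics/scene0.png

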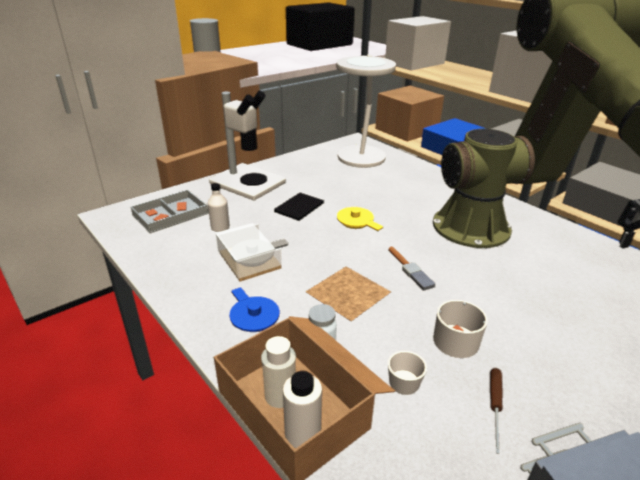

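View pics/side0.png

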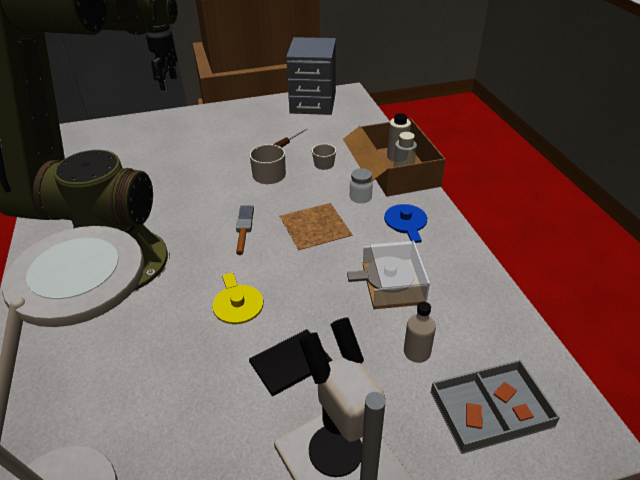

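Candidates for the grey lid: in the clear pigeonhole (scene 262,247; side 390,272), yellow lid (scene 356,217; side 238,300) and blue lid (scene 254,312; side 405,217). I choose the grey one in the pigeonhole. For the tub, the wide one (scene 459,328; side 268,163) against the small pot (scene 406,373; side 324,156). I'll check with a close crop.

Run:
```python
import cv2,numpy as np
a=cv2.imread("pics/scene0.png");b=cv2.imread("pics/side0.png")
f=lambda i,x,y:cv2.resize(i[y:y+75,x:x+100],(400,300),interpolation=cv2.INTER_CUBIC)
cv2.imwrite("pics/crop1.png",np.vstack([np.hstack([f(b,340,235),f(a,210,215)]),np.hstack([f(b,240,130),f(a,410,295)])]))
```

```text
(no output)
```

View pics/crop1.png

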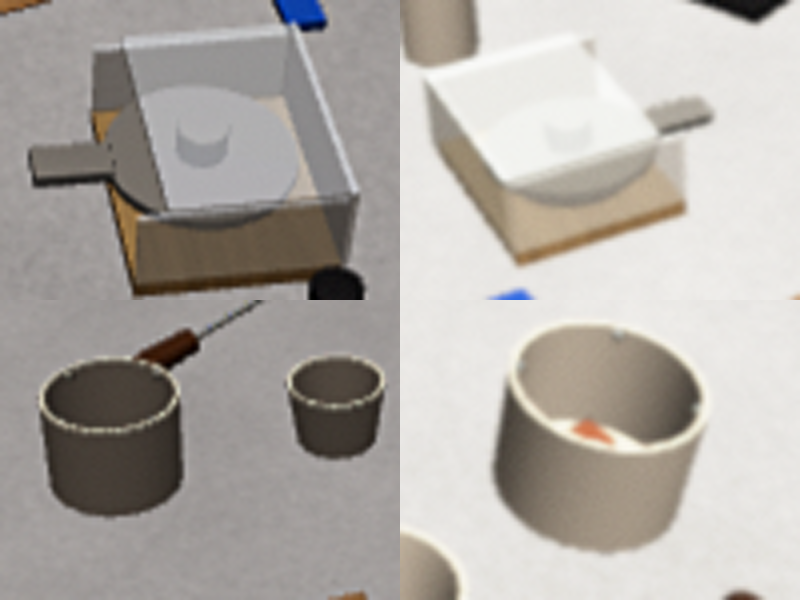

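The crop shows the grey lid under the clear roof (side: knob top ≈(391,265.5), tab end ≈(348,275); scene: knob top ≈(252,246), tab end ≈(287,241.5)). The wide tub is the one with sprung balls at its rim (side rim centre ≈(267.5,154); scene ≈(462,317)).

```bash
cat > h.py <<'E'
import cv2,numpy as np
from workcell import arm
from scipy.spatial.transform import Rotation as R
from scipy.optimize import least_squares
def tri(ps,pd):
    r=[]
    for n,p in(("scene",ps),("side",pd)):
        c=arm.calibration(n); r.append((c,p))
    f=lambda X:np.concatenate([cv2.projectPoints(X.reshape(1,3),c["rvec"],c["tvec"],np.array(c["intrinsics"]),None)[0].ravel()-p for c,p in r])
    s=least_squares(f,[.5,0,.05]); return s.x,np.abs(s.fun).max()
def ray(n,p,z):  # intersection with plane z
    c=arm.calibration(n);K=np.array(c["intrinsics"]);Rm=R.from_rotvec(np.ravel(c["rvec"])).as_matrix();t=np.ravel(c["tvec"])
    d=Rm.T@np.linalg.solve(K,[*p,1]);o=-Rm.T@t
    return o+d*(z-o[2])/d[2]
def pix(n,X):
    c=arm.calibration(n);return cv2.projectPoints(np.array(X,float).reshape(-1,3),np.array(c["rvec"]),np.array(c["tvec"]),np.array(c["intrinsics"]),None)[0][:,0]
E
python3 - <<'E'
from h import *
P=dict(knob=((252.3,246.3),(391,265.5),.058),tab=((287.3,241.5),(348,275.3),.038),rim=((462,317),(267.5,153.8),.08),mat=((348.5,292),(315.5,226),.003),jarcap=((322,314),(361,175),.085),potrim=((406,361),(324,152),.055),bottle=((216,189),(424,310),.15),yel=((355,212),(238,297),.046))
o={}
for k,(a,b,z) in P.items():
    x,e=tri(a,b); A,B=ray("scene",a,z)[:2],ray("side",b,z)[:2]; o[k]=(A+B)/2
    print(k,x.round(4),round(e,1),A.round(4),B.round(4))
d=o["tab"]-o["knob"];print(np.linalg.norm(d),np.degrees(np.arctan2(d[1],d[0])))
E
```

```text
knob [ 0.6546 -0.2691  0.0532] 1.0 [ 0.6558 -0.2617] [ 0.6542 -0.2747]
tab [ 0.5491 -0.2527  0.0342] 1.4 [ 0.5484 -0.2469] [ 0.5503 -0.2581]
rim [0.4607 0.29   0.0751] 0.9 [0.4636 0.293 ] [0.4615 0.278 ]
mat [ 0.5335 -0.0027 -0.0023] 1.1 [0.5349 0.0026] [ 0.5345 -0.0118]
jarcap [0.699  0.0887 0.0781] 0.6 [0.7029 0.0949] [0.697  0.0777]
potrim [0.6391 0.2859 0.0524] 1.7 [0.6383 0.288 ] [0.6419 0.2757]
bottle [ 0.6347 -0.4901  0.1353] 1.2 [ 0.6448 -0.4618] [ 0.6294 -0.5024]
yel [ 0.2795 -0.2526  0.0379] 0.6 [ 0.2867 -0.2426] [ 0.2801 -0.2615]
0.10687783010460945 171.53655170834102
```

```bash
cat >> h.py <<'E'
def wpix(X,s):   # world -> wrist pixel
    c=arm.calibration("wrist");K=np.array(c["intrinsics"]);T=np.array(c["T_tool_cam"])
    p=R.from_quat(s["tool_rot"]).inv().apply(np.atleast_2d(X)-s["eef_pos"]); p=(p-T[:3,3])@T[:3,:3]
    r=np.hypot(p[:,0],p[:,1]);th=np.arctan2(r,p[:,2]);return K[:2,2]+K[0,0]*(th/r)[:,None]*p[:,:2]
def wray(p,z,s):
    c=arm.calibration("wrist");K=np.array(c["intrinsics"]);T=np.array(c["T_tool_cam"])
    d=np.atleast_2d(p)-K[:2,2];r=np.linalg.norm(d,axis=1);th=r/K[0,0]
    v=np.c_[d/r[:,None]*np.sin(th)[:,None],np.cos(th)]@T[:3,:3].T;Q=R.from_quat(s["tool_rot"])
    v=Q.apply(v);o=np.array(s["eef_pos"])+Q.apply(T[:3,3]);return o+v*((z-o[2])/v[:,2])[:,None]
def rows(target,s=None,yaw=None):  # remaining shift in tool axes, units of 30 mm; and heading
    s=s or arm.observe();Q=R.from_quat(s["tool_rot"]);x=Q.apply([1,0,0])
    print("shift units",(Q.inv().apply(np.array(target)-s["eef_pos"])/.03).round(2),"heading",np.degrees(np.arctan2(x[1],x[0])).round(2),"t",round(s["t"],2))
E
python3 -m crank '[[0,0,0,-1],[0,0,0,-1],[0,0,0,-0.7],[-0.95,-0.61,0,0],[-0.95,-0.61,0,0]]' 1
python3 -m crank '[[-0.95,-0.61,0,0],[-0.95,-0.61,0,0],[-0.95,-0.61,0,0],[-0.95,-0.61,0,0],[-0.95,-0.61,0,0]]'
python3 -m crank '[[-0.95,-0.61,0,0],[-0.95,-0.61,0,0],[-0.95,-0.61,0,0],[0,0,0,0],[0,0,0,0]]'
python3 - <<'E'
from h import *
s=arm.observe();im=arm.camera("wrist");cv2.imwrite("pics/w1.png",im);rows([.461,.287,.231],s)
import json;json.dump({k:np.array(v).tolist() for k,v in s.items()},open("w1.json","w"))
E
```

```text
t: 0.57
eef_pos: [0.2566, 0.4652, 0.2309]
tool_rot: [0.072, 0.997, -0.0, -0.0]
force: [1.6, 0.7, -0.0]
finger_gap: 0.0853
grasp_force: 0.0
t: 0.98
eef_pos: [0.3853, 0.3525, 0.2312]
tool_rot: [0.074, 0.997, -0.0, -0.0]
force: [0.3, 0.7, 0.6]
finger_gap: 0.0854
grasp_force: 0.0
t: 1.4
eef_pos: [0.4616, 0.2858, 0.2308]
tool_rot: [0.075, 0.997, -0.0, -0.0]
force: [-0.5, -0.6, -0.1]
finger_gap: 0.0855
grasp_force: 0.0
shift units [ 0.02  0.04 -0.01] heading 171.36 t 1.4
```

View pics/w1.png

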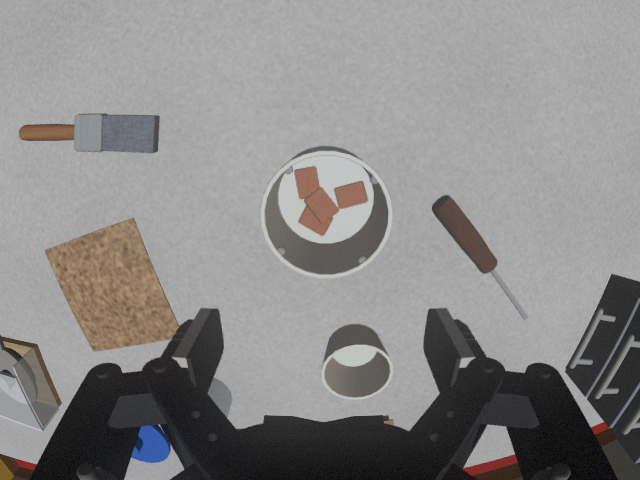

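The wrist view shows the tub's rim ring spanning columns 262–392 and rows 151–277, and the mat corners at (46,251), (133,218), (179,335), (94,351).

Run:
```python
from h import *
import json
s=json.load(open("w1.json"));im=cv2.imread("pics/w1.png")
w=wray([(262,212),(392,212),(326,151),(326,277)],.08,s);print(w.round(4).tolist(),w.mean(0).round(4))
c=(w[0]+w[1])/2
# refine: fit outer-rim circle to light-dark transitions by angle
g=cv2.cvtColor(im,cv2.COLOR_BGR2GRAY).astype(float)
def score(x,y,r):
    a=np.linspace(0,2*np.pi,180);P=wpix(np.c_[x+r*np.cos(a),y+r*np.sin(a),0*a+.08],s)
    return cv2.remap(g.astype(np.float32),P[:,0].astype(np.float32),P[:,1].astype(np.float32),1).mean()
best=max((score(x,y,.053),x,y) for x in np.arange(.445,.48,.001) for y in np.arange(.27,.305,.001));print("rim",best)
m=wray([(46,251),(133,218),(179,335),(94,351)],.003,s);print("mat",m.round(4).tolist(),m.mean(0))
print("pot",wray([(357,371)],.055,s))
```

```text
[[0.4471, 0.2382, 0.08], [0.4631, 0.3441, 0.08], [0.406, 0.2976, 0.08], [0.5125, 0.2817, 0.08]] [0.4572 0.2904 0.08  ]
rim (np.float32(194.31789), np.float64(0.459), np.float64(0.29000000000000004))
mat [[0.4648, -0.0841, 0.003], [0.4461, 0.0714, 0.003], [0.6016, 0.083, 0.003], [0.6209, -0.0683, 0.003]] [5.33332122e-01 5.09638795e-04 3.00000000e-03]
pot [[0.6405408  0.29683621 0.055     ]]
```

```bash
python3 -m crank '[[-0.35,-0.95,0,0],[-0.35,-0.95,0,0],[-0.35,-0.95,0,0],[-0.35,-0.95,0,0],[-0.35,-0.95,0,0]]' >/dev/null
python3 -m crank '[[-0.35,-0.95,0,0],[-0.35,-0.95,0,0],[-0.35,-0.95,0,0],[-0.35,-0.95,0,0],[-0.35,-0.95,0,0]]' >/dev/null
python3 -m crank '[[-0.35,-0.95,0,0],[-0.35,-0.95,0,0],[-0.35,-0.95,0,0],[-0.35,-0.95,0,0],[-0.35,-0.95,0,0]]'>/dev/null
python3 -m crank '[[-0.35,-0.95,0,0],[-0.35,-0.95,0,0],[-0.35,-0.95,0,0],[0,0,0,0],[0,0,0,0]]'
python3 - <<'E'
from h import *
s=arm.observe();im=arm.camera("wrist");cv2.imwrite("pics/w2.png",im);rows([.571,-.253,.231],s)
import json;json.dump({k:np.array(v).tolist() for k,v in s.items()},open("w2.json","w"))
E
```

```text
t: 3.12
eef_pos: [0.5721, -0.2482, 0.2307]
tool_rot: [0.074, 0.997, 0.0, -0.0]
force: [-0.4, 0.6, -0.9]
finger_gap: 0.0856
grasp_force: 0.0
shift units [ 0.01 -0.16 -0.01] heading 171.49 t 3.12
```

View pics/w2.png

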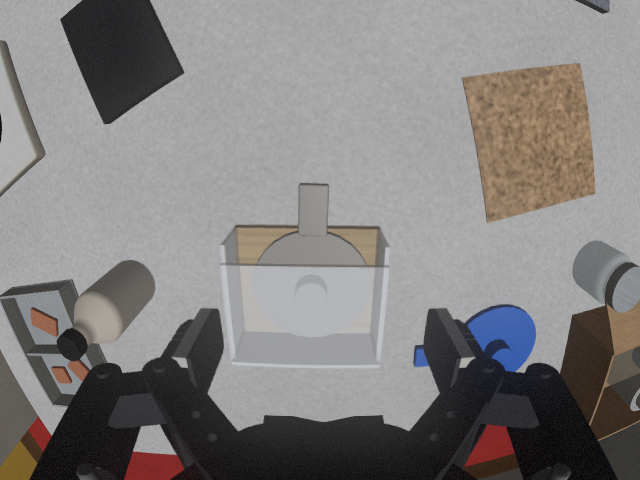

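The wrist view shows the grey tab pointing up the picture (end at (299.5–328.5,184), root about (299–327,235)), the knob near (310,287), and the mat corners at (463,78), (579,64), (595,193), (487,222).

Run:
```python
from h import *
import json
s=json.load(open("w2.json"))
t=wray([(299.5,184),(328.5,184),(299,234),(327,234)],.038,s);print(t.round(4).tolist())
k=wray([(310,284)],.058,s)[0];print("knob",k)
e=(t[0]+t[1])/2;m=(t[2]+t[3])/2
for d in(k-e,m-e):print(np.linalg.norm(d[:2]),np.degrees(np.arctan2(d[1],d[0])))
u=(k-e)[:2];u/=np.linalg.norm(u);g=e[:2]+.02*u;print("grip",g)
rows([*g,.012],s);m=wray([(463,78),(579,64),(595,193),(487,222)],.003,s);print("mat",m.mean(0))
```

```text
[[0.5465, -0.265, 0.038], [0.5505, -0.2388, 0.038], [0.5938, -0.2734, 0.038], [0.5978, -0.2471, 0.038]]
knob [ 0.63780221 -0.26925489  0.058     ]
0.09099844476371376 -11.0145690715121
0.04806153810284176 -10.012546901902766
grip [ 0.56811165 -0.25569003]
shift units [ 0.09 -0.27  7.29] heading 171.49 t 3.12
mat [5.34040393e-01 2.31487510e-04 3.00000000e-03]
```

```bash
python3 -m crank '[[0.05,-0.25,0,0.2],[0,0,0.9,0],[0,0,0.9,0],[0,0,0.9,0],[0,0,0.9,0]]' 1 >/dev/null
python3 -m crank '[[0,0,0.9,0],[0,0,0.9,0],[0,0,0.9,0],[0,0,0.5,0],[0,0,0.4,0]]' 
python3 -m crank '[[0,0,0.1,0],[0,0,0,0],[0,0,0,0],[0,0,0,0],[0,0,0,0]]' -1
python3 -m crank '[[0,0,0,0],[0,0,0,0],[0,0,0,0],[0,0,0,0],[0,0,0,0]]'
python3 - <<'E'
from h import *
rows([.5685,-.2555,.012]);im=arm.camera("wrist")[110:410,120:520];jm=arm.camera("side")[200:350,300:500]
cv2.imwrite("pics/g1.png",np.hstack([im,cv2.resize(jm,(400,300),interpolation=2)]))
E
```

```text
t: 4.0
eef_pos: [0.5689, -0.2544, 0.0138]
tool_rot: [0.082, 0.997, 0.0, -0.001]
force: [0.1, 0.6, 0.3]
finger_gap: 0.085
grasp_force: 0.0
t: 4.42
eef_pos: [0.5699, -0.2558, 0.0135]
tool_rot: [0.083, 0.997, -0.0, 0.001]
force: [0.7, 2.3, 3.9]
finger_gap: 0.0271
grasp_force: 60.1
t: 4.83
eef_pos: [0.5698, -0.2558, 0.0132]
tool_rot: [0.083, 0.997, -0.0, 0.001]
force: [-1.8, 1.2, 7.1]
finger_gap: 0.0268
grasp_force: 58.9
shift units [0.04 0.   0.04] heading 170.51 t 4.83
```

View pics/g1.png

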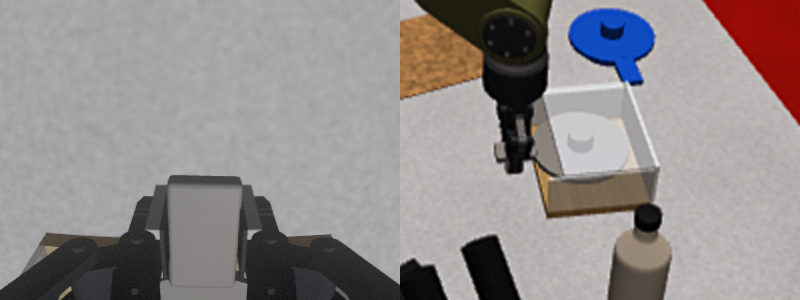

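The tab is gripped squarely (crop 205,230), with the pads on both sides. Next I lift it 2 mm, draw it out along tool +x and lift clear.

```bash
python3 -m crank '[[0,0,-0.08,0],[0.3,0,0,0],[0.5,0,0,0],[0.5,0,0,0],[0.5,0,0,0]]' 
python3 -m crank '[[0.5,0,0,0],[0.5,0,0,0],[0.5,0,0,0],[0.5,0,0,0],[0.5,0,0,0]]' 
python3 -m crank '[[0.3,0,-0.1,0],[0,0,-0.4,0],[0,0,-0.7,0],[0,0,-0.7,0],[0,0,0,0]]'
python3 - <<'E'
from h import *
im=arm.camera("scene")[150:350,180:480];jm=arm.camera("side")[150:350,180:480]
cv2.imwrite("pics/g2.png",np.hstack([cv2.resize(i,(400,267),interpolation=2) for i in(im,jm)]))
# lid centre = TCP + 85 mm along -tool x; want it at the mat
s=arm.observe();x=R.from_quat(s["tool_rot"]).apply([1,0,0]);print(s["eef_pos"]-.085*x)
rows(np.array([.534,-.001,.08])+.085*x,s)
E
```

```text
t: 5.35
eef_pos: [0.5153, -0.2465, 0.0146]
tool_rot: [0.083, 0.997, 0.0, -0.0]
force: [0.3, 0.2, -1.2]
finger_gap: 0.0267
grasp_force: 58.6
t: 5.77
eef_pos: [0.4413, -0.2341, 0.0147]
tool_rot: [0.083, 0.997, 0.0, -0.0]
force: [-0.4, 0.5, -1.5]
finger_gap: 0.0271
grasp_force: 58.6
t: 6.18
eef_pos: [0.4348, -0.2338, 0.0754]
tool_rot: [0.083, 0.997, -0.001, 0.002]
force: [-0.6, -0.8, -0.5]
finger_gap: 0.0269
grasp_force: 58.7
[ 0.51739371 -0.24698302  0.07227024]
shift units [ 0.81  8.18 -0.26] heading 170.51 t 6.28
```

View pics/g2.png

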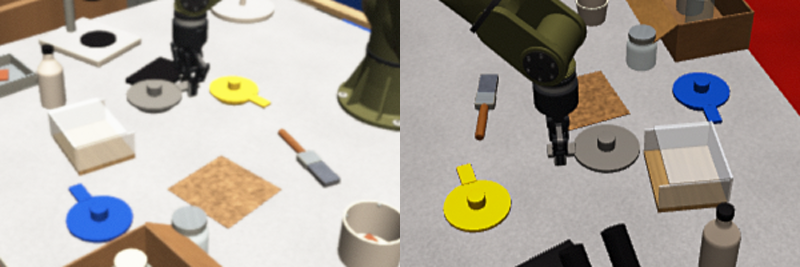

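The lid is held level and clear of the pigeonhole (left tile 155,95). Next I carry it over the mat and lower it.

```bash
python3 -m crank '[[0.1,0.5,-0.1,0],[0.15,0.9,-0.1,0],[0.15,0.9,0,0],[0.15,0.9,0,0],[0.15,0.9,0,0]]'  >/dev/null
python3 -m crank '[[0.15,0.9,0,0],[0.15,0.9,0,0],[0.15,0.9,0,0],[0.15,0.9,0,0],[0.1,0.42,0,0]]' >/dev/null
python3 -m crank '[[0,0,0.5,0],[0,0,0.6,0],[0,0,0.6,0],[0,0,0.5,0],[0,0,0,0]]'
python3 -m crank '[[0,0,0.1,0],[0,0,0.05,0],[0,0,0,0]]'
```

```text
t: 7.53
eef_pos: [0.4299, 0.0145, 0.0086]
tool_rot: [0.083, 0.997, -0.0, -0.003]
force: [-0.8, -0.4, -0.9]
finger_gap: 0.0271
grasp_force: 59.0
t: 7.78
eef_pos: [0.4322, 0.0144, 0.0075]
tool_rot: [0.083, 0.997, 0.0, 0.0]
force: [-0.2, -0.4, -1.2]
finger_gap: 0.0269
grasp_force: 59.0
```

```bash
python3 -m crank '[[0,0,0.08,0],[0,0,0,0],[0,0,0,0]]' | egrep 'pos|force'
python3 -m crank '[[0,0,0.04,0],[0,0,0,0],[0,0,0,0]]'| egrep 'pos|force'
python3 - <<'E'
from h import *
jm=arm.camera("side")[170:270,240:390]
cv2.imwrite("pics/g3.png",cv2.resize(jm,(750,500),interpolation=2))
E
```

```text
eef_pos: [0.4323, 0.0143, 0.0051]
force: [-0.5, 0.1, -0.6]
grasp_force: 59.1
eef_pos: [0.4322, 0.0144, 0.004]
force: [-4.7, 0.5, 8.9]
grasp_force: 60.3
```

View pics/g3.png

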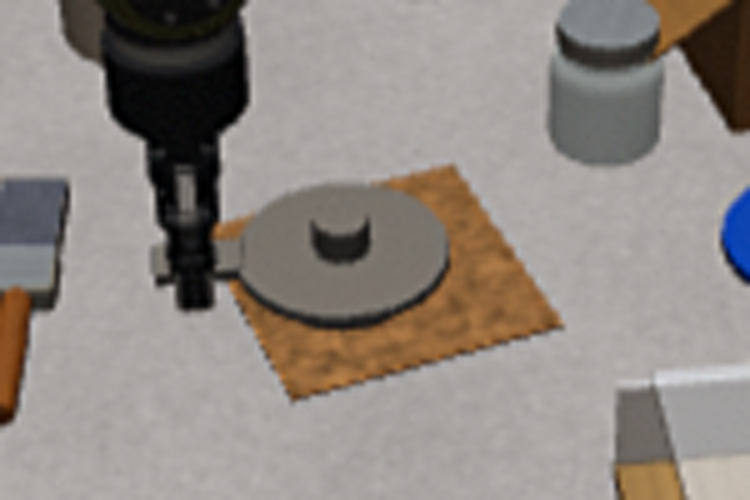

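The lid lies on the mat with about 9 N of contact and its plug inside the mat outline (picture 345,250). I release it, rise, and look.

```bash
python3 -m crank '[[0,0,0,0],[0,0,0,0],[0,0,0,0],[0,0,0,0],[0,0,0,0]]' 0.1 
python3 -m crank '[[0,0,-0.3,0],[0,0,-0.7,0],[0,0,-0.9,0],[0,0,-0.9,0],[0,0,-0.9,0]]' >/dev/null
python3 -m crank '[[-0.9,0,-0.5,0],[-0.9,0,0,0],[-0.5,0,0,0],[0,0,0,0],[0,0,0,0]]'
python3 - <<'E'
from h import *
import json
s=arm.observe();im=arm.camera("wrist");cv2.imwrite("pics/w3.png",im)
json.dump({k:np.array(v).tolist() for k,v in s.items()},open("w3.json","w"))
E
```

```text
t: 8.75
eef_pos: [0.432, 0.0144, 0.0036]
tool_rot: [0.083, 0.997, -0.0, -0.0]
force: [-0.8, -0.2, 1.1]
finger_gap: 0.047
grasp_force: 0.0
t: 9.58
eef_pos: [0.5, 0.0029, 0.1297]
tool_rot: [0.083, 0.997, -0.0, -0.0]
force: [-0.6, -0.4, -0.6]
finger_gap: 0.0471
grasp_force: 0.0
```

View pics/w3.png

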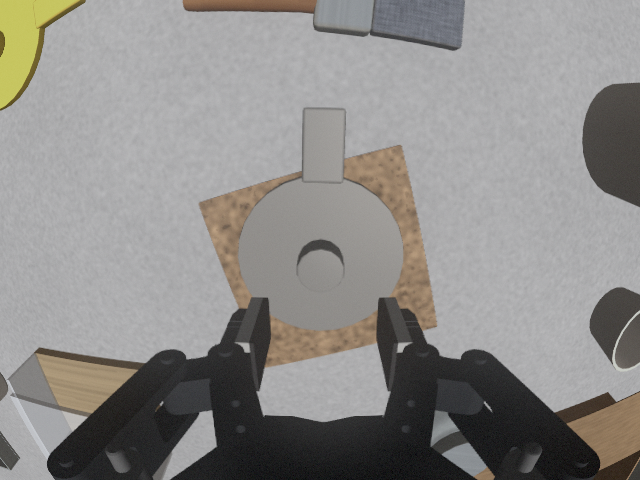

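The lid lies flat and released on the mat. The knob top is centred at (320.5,270), and the plate spans columns 238–404 and rows about 176–331.

Run:
```python
from h import *
import json
s=json.load(open("w3.json"));g=cv2.cvtColor(cv2.imread("pics/w3.png"),cv2.COLOR_BGR2GRAY).astype(np.float32)
k=wray([(320.5,270)],.049,s)[0];p=wray([(238,250),(404,250),(320,176),(320,331)],.027,s);print(k,p.round(4).tolist(),p[:2].mean(0),p[2:].mean(0))
def ring(x,y,r,z):
    a=np.linspace(0,2*np.pi,240);P=wpix(np.c_[x+r*np.cos(a),y+r*np.sin(a),0*a+z],s).astype(np.float32);return cv2.remap(g,P[:,:1],P[:,1:],1)
G=[(x,y) for x in np.arange(k[0]-.008,k[0]+.008,.0005) for y in np.arange(k[1]-.008,k[1]+.008,.0005)]
print("knob",max(((ring(x,y,.015,.049)-ring(x,y,.0175,.049)).mean(),x,y) for x,y in G))
print("plate",max((np.median(np.abs(ring(x,y,.058,.027)-ring(x,y,.063,.027))),x,y) for x,y in G))
rows([*k[:2],.06])
```

```text
[5.13853009e-01 3.53216240e-05 4.90000000e-02] [[0.4984, -0.0576, 0.027], [0.518, 0.0598, 0.027], [0.4563, 0.0093, 0.027], [0.5743, -0.0108, 0.027]] [0.5082261  0.00113077 0.027     ] [ 0.51531509 -0.0007477   0.027     ]
knob (np.float32(21.011547), np.float64(0.515853008587166), np.float64(-0.0004646783760224836))Traceback (most recent call last):
  File "<stdin>", line 9, in <module>
  File "<stdin>", line 9, in <genexpr>
  File "<stdin>", line 6, in ring
  File "h.py", line 18, in wpix
    c=arm.calibration("wrist");K=np.array(c["intrinsics"]);T=np.array(c["T_tool_cam"])
ValueError: time passes only in moves, steps and waits
```

```bash
python3 -m crank '[[-0.51,-0.02,0,0],[0,0,0.8,0],[0,0,0.8,0],[0,0,0.8,0],[0,0,0.6,0]]' >/dev/null
python3 -m crank '[[0,0,0.3,0],[0,0,0.08,0],[0,0,0,0],[0,0,0,0]]'
python3 -m crank '[[0,0,0,0],[0,0,0,0],[0,0,0,0],[0,0,0,0],[0,0,0,0]]' -1
python3 - <<'E'
from h import *
rows([.515,0,.028])
E
```

```text
t: 10.38
eef_pos: [0.5155, -0.0001, 0.0293]
tool_rot: [0.083, 0.997, 0.0, 0.001]
force: [0.3, 0.7, -0.2]
finger_gap: 0.0469
grasp_force: 0.0
t: 10.8
eef_pos: [0.5157, -0.0002, 0.0297]
tool_rot: [0.083, 0.997, -0.0, 0.001]
force: [-3.5, 0.4, 8.9]
finger_gap: 0.0299
grasp_force: 58.6
shift units [0.02 0.   0.06] heading 170.51 t 10.8
```

```bash
python3 -m crank '[[0,0,-0.3,0],[0,0,-0.8,0],[0,0,-1,0],[0,0,-1,0],[0,0,-0.9,0]]' >/dev/null
python3 -m crank '[[0.16,0.42,0,0],[0.32,0.84,0,0],[0.32,0.84,0,0],[0.32,0.84,0,0],[0.32,0.84,0,0]]'  >/dev/null
python3 -m crank '[[0.32,0.84,0,0],[0.32,0.84,0,0],[0.32,0.84,0,0],[0.32,0.84,0,0],[0.32,0.84,0,0]]'  >/dev/null
python3 -m crank '[[0.32,0.84,0,0],[0.16,0.42,0,0],[0,0,0,0],[0,0,0,0],[0,0,0,0]]'
python3 - <<'E'
from h import *
rows([.4585,.290,.15])
ims=[arm.camera(n) for n in("scene","side","wrist")]
for n,i in zip("abc",ims):cv2.imwrite(f"pics/t{n}.png",i)
a=ims[0][260:360,390:540];b=ims[1][90:190,195:345];r=lambda i:cv2.resize(i,(400,267),interpolation=2)
cv2.imwrite("pics/t.png",np.vstack([np.hstack([r(a),r(b)]),cv2.resize(ims[2][60:300],(800,300))]))
E
```

```text
t: 12.47
eef_pos: [0.4568, 0.2899, 0.1484]
tool_rot: [0.083, 0.997, -0.0, 0.0]
force: [-0.0, -0.2, -0.8]
finger_gap: 0.0303
grasp_force: 59.6
shift units [-0.05  0.01 -0.05] heading 170.49 t 12.47
```

View pics/t.png

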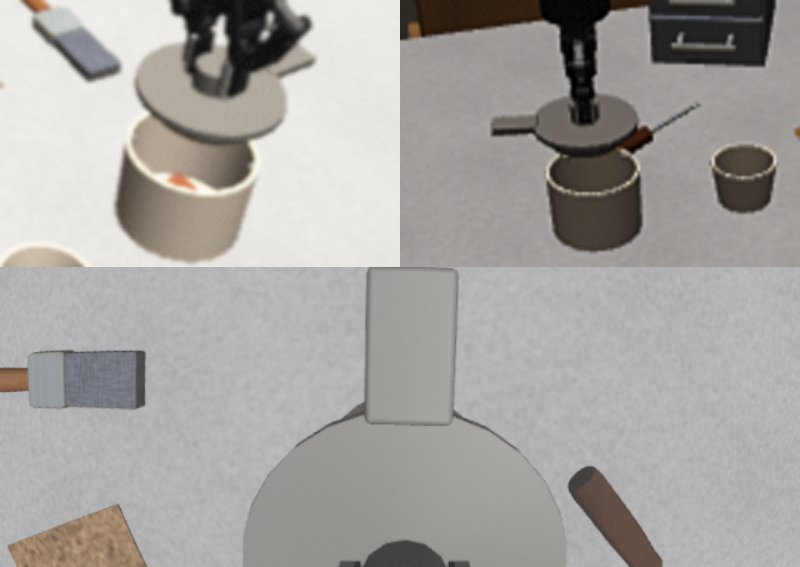

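Over the tub: the lid hangs level, its plate at side ≈(264.7,135) and scene ≈(469,292.5), and the tub rim at side (267.6,153.8) and scene (462,317). I check the relative offset per camera.

Run:
```python
from h import *
# horizontal (column) agreement: solve xy of lid and of tub from columns of both cameras at known heights
def xy(cs,cd,z):
    return least_squares(lambda v:[pix("scene",[v[0],v[1],z])[0,0]-cs,pix("side",[v[0],v[1],z])[0,0]-cd],[.46,.29]).x
l=xy(469.1,264.75,.1457);t=xy(462,267.6,.08);print("cols lid",l,"tub",t,"diff",t-l)
for n,a,b in(("scene",(469.1,292.6),(462,317)),("side",(264.7,135),(267.6,153.8))):
    A=ray(n,a,.1457);B=ray(n,b,.08);print(n,A[:2],B[:2],"diff",(B-A)[:2])
s=arm.observe();im=cv2.imread("pics/tc.png")
print("plate predicted LR px",wpix([[.4568-.0099+0,.2899-.0592,.1457],[.4568+.0099,.2899+.0592,.1457],[.4568-.1035,.2899+.0173,.1477]],s).round(1))
```

```text
cols lid [0.46183312 0.29588418] tub [0.46511129 0.29408032] diff [ 0.00327817 -0.00180387]
scene [0.45691417 0.29232996] [0.4636047  0.29296442] diff [0.00669053 0.00063445]
side [0.4584321  0.27945063] [0.46184339 0.27788468] diff [ 0.00341129 -0.00156594]
plate predicted LR px [[192.2 306.6]
 [449.8 306.5]
 [320.   60.1]]
```

```bash
python3 -m crank '[[-0.1,-0.02,0,0],[0,0,0.3,0],[0,0,0.4,0],[0,0,0.3,0],[0,0,0.2,0]]' | egrep 'pos|force'
python3 -m crank '[[0,0,0.15,0],[0,0,0.1,0],[0,0,0,0]]' | egrep 'pos|force'
python3 -m crank '[[0,0,0.05,0],[0,0,0.05,0],[0,0,0,0]]' | egrep 'pos|force'
```

```text
eef_pos: [0.4591, 0.2892, 0.1106]
force: [-0.8, 0.4, -1.9]
grasp_force: 59.6
eef_pos: [0.4594, 0.2895, 0.1042]
force: [0.1, 0.4, -0.3]
grasp_force: 59.6
eef_pos: [0.4595, 0.2896, 0.1017]
force: [0.2, 0.4, -2.4]
grasp_force: 59.6
```

```bash
python3 -m crank '[[0,0,0.06,0],[0,0,0.06,0],[0,0,0,0]]' | egrep 'pos|force'
python3 -m crank '[[0,0,0.03,0],[0,0,0.03,0],[0,0,0,0]]' | egrep 'pos|force'
python3 - <<'E'
from h import *
a,b=arm.camera("scene")[260:360,390:540],arm.camera("side")[90:190,195:345];r=lambda i:cv2.resize(i,(400,267),interpolation=2)
cv2.imwrite("pics/u.png",np.hstack([r(a),r(b)]))
E
```

```text
eef_pos: [0.4595, 0.2895, 0.0979]
force: [0.6, -1.9, -0.5]
grasp_force: 59.6
eef_pos: [0.4597, 0.2896, 0.0965]
force: [1.6, -2.3, 2.7]
grasp_force: 60.0
```

Contact comes at the expected catch height. I press on in 1 mm steps.

```bash
for i in 1 2; do python3 -m crank '[[0,0,0.04,0],[0,0,0,0]]' | egrep 'pos|^force'; done
python3 -m crank '[[0,0,0.04,0],[0,0,0,0]]' | egrep 'pos|^force'
```

```text
eef_pos: [0.4597, 0.2896, 0.0952]
force: [1.6, -2.4, 2.8]
eef_pos: [0.4597, 0.2896, 0.0941]
force: [2.7, -2.3, 5.0]
eef_pos: [0.4596, 0.2896, 0.0927]
force: [1.7, -1.7, -0.3]
```

```bash
python3 -m crank '[[0,0,0.04,0],[0,0,0,0]]' | egrep 'pos|^force'
python3 -m crank '[[0,0,0.04,0],[0,0,0,0]]' | egrep 'pos|^force'
```

```text
eef_pos: [0.4596, 0.2895, 0.0913]
force: [3.5, -2.1, -0.4]
eef_pos: [0.4596, 0.2896, 0.0907]
force: [-0.3, -4.4, 9.6]
```

```bash
python3 -m crank '[[0,0,0.04,0],[0,0,0,0],[0,0,0,0]]' | egrep 'pos|force'
python3 -m crank '[[0,0,0.04,0],[0,0,0,0],[0,0,0,0]]' | egrep 'pos|force'
```

```text
eef_pos: [0.4596, 0.2896, 0.0907]
force: [-6.9, -8.6, 23.4]
grasp_force: 62.2
eef_pos: [0.4597, 0.2897, 0.0906]
force: [-13.0, -11.1, 36.5]
grasp_force: 63.6
```

Hard stop at TCP z 0.0907, exactly the predicted home height. I relax, release and rise, then check the height by pressing the knob with shut fingers.

```bash
python3 -m crank '[[0,0,-0.06,0],[0,0,0,0],[0,0,0,0]]' | egrep 'pos|force'
python3 -m crank '[[0,0,0,0],[0,0,0,0],[0,0,0,0],[0,0,0,0],[0,0,0,0]]' 0.1 | egrep 'pos|force|gap'
python3 -m crank '[[0,0,-0.2,0],[0,0,-0.4,0],[0,0,-0.5,0],[0,0,-0.2,0],[0,0,0,0]]' | egrep 'pos|force'
python3 -m crank '[[0,0,0,0],[0,0,0,0],[0,0,0,0],[0,0,0,0],[0,0,0,0]]' -1 | egrep 'pos|force|gap'
```

```text
eef_pos: [0.4596, 0.2896, 0.0907]
force: [-4.0, -6.6, 17.3]
grasp_force: 61.3
eef_pos: [0.4593, 0.2896, 0.0894]
force: [-0.9, 0.1, -0.4]
finger_gap: 0.047
grasp_force: 0.0
eef_pos: [0.4602, 0.29, 0.1309]
force: [-0.5, -0.5, -0.8]
grasp_force: 0.0
eef_pos: [0.4593, 0.2896, 0.1283]
force: [-0.1, 0.3, -0.3]
finger_gap: -0.0004
grasp_force: 0.0
```

Now down to just above the knob top (expected 0.110), then touch slowly.

```bash
python3 -m crank '[[0,0,0.3,0],[0,0,0.2,0],[0,0,0,0]]' | egrep 'pos|^force'
python3 -m crank '[[0,0,0.05,0],[0,0,0,0]]' | egrep 'pos|^force'
python3 -m crank '[[0,0,0.05,0],[0,0,0,0]]' | egrep 'pos|^force'
python3 -m crank '[[0,0,0.03,0],[0,0,0,0]]' | egrep 'pos|^force'
```

```text
eef_pos: [0.4588, 0.2892, 0.1118]
force: [-0.4, -0.6, -0.5]
eef_pos: [0.4594, 0.2896, 0.1118]
force: [-0.3, -0.6, -1.1]
eef_pos: [0.4595, 0.2896, 0.1106]
force: [0.0, -0.0, 0.3]
eef_pos: [0.4597, 0.2896, 0.1102]
force: [0.1, -1.7, 3.1]
```

```bash
python3 -m crank '[[0,0,0.04,0],[0,0,0.04,0],[0,0,0,0],[0,0,0,0]]' | egrep 'pos|^force'
python3 -m crank '[[0,0,-0.2,0],[0,0,-0.8,0],[0,0,-1,0],[0,0,-1,0],[0,0,0,0]]' | egrep 'pos|^force'
python3 - <<'E'
from h import *
a=[arm.camera(n) for n in("scene","side")]
# level/height check: grey knob & plate extents by predicted outline vs edges
c=(.4595,.2896);t=np.linspace(0,2*np.pi,360)
for n,im in zip(("scene","side"),a):
    g=cv2.GaussianBlur(cv2.cvtColor(im,cv2.COLOR_BGR2GRAY),(0,0),.8).astype(np.float32);best=[]
    for dz in np.arange(-.006,.013,.001):
      for dx in np.arange(-.008,.009,.002):
        for dy in np.arange(-.008,.009,.002):
          q=[pix(n,np.c_[c[0]+dx+r*np.cos(t),c[1]+dy+r*np.sin(t),0*t+.088+dz]).astype(np.float32) for r in(.058,.063)]
          v=[cv2.remap(g,p[:,:1],p[:,1:],1) for p in q];best.append((np.median(np.abs(v[1]-v[0])),dx,dy,dz))
    print(n,np.round(sorted(best)[-3:],4).tolist())
s=arm.observe();print(s["t"],s["force"])
E
```

```text
eef_pos: [0.4598, 0.2898, 0.11]
force: [-11.9, -7.3, 29.7]
eef_pos: [0.4611, 0.2906, 0.2032]
force: [1.0, 0.2, 0.9]Traceback (most recent call last):
  File "<stdin>", line 10, in <module>
  File "h.py", line 16, in pix
    c=arm.calibration(n);return cv2.projectPoints(np.array(X,float).reshape(-1,3),np.array(c["rvec"]),np.array(c["tvec"]),np.array(c["intrinsics"]),None)[0][:,0]
ValueError: time passes only in moves, steps and waits
```

```bash
python3 -m crank '[[0,0,0,0],[0,0,0,0],[0,0,0,0]]' | egrep 't:|pos|^force'; python3 -c "
from workcell import arm
print(arm.finish_job())"
```

```text
t: 18.82
eef_pos: [0.4592, 0.2894, 0.1963]
tool_rot: [0.083, 0.997, -0.0, -0.001]
force: [0.4, 0.4, -0.5]
the job is handed in; nothing more can be done
None
```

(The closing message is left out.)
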